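# Shut a printed mini-computer case and start its coarse thumbscrew

## Robot

A 6-joint arm with a two-finger parallel gripper is mounted at the origin on the work surface. World frame = base frame: x ahead of the robot, y to its left, z up, the work surface at z = 0. Lengths are in m, angles in rad, forces in N, time in s.
With the tool pointing down it reaches from about 0.275 to 0.825 m from the base axis. Payload 5.2 kg.
Tool frame: the origin (TCP) lies at the centre of the arm's flange, where the gripper is bolted on; the fingertips stand 186 mm ahead of it and the grasp point (between the pads) lies 167 mm ahead of it (bot.finger_overhang is the distance from the TCP to the fingertips, in m); y points along the fingers, z is the direction in which the jaws open and shut, and the axes are right-handed (so a half turn about y gives the same grasp; the last joint's range is limited). The gripper opens to 93 mm and grips with 3 to 60 N. Pads are 15 mm wide; open, the fingers measure 128 mm over their backs; the gripper's body (75 mm by 188 mm) begins 65 mm behind the grasp point.
Start: joints at [-1.343, 0.259, 1.535, -0, 1.348, -0.203], TCP at [0.23, -0.5, 0.405] pointing down, gripper open.
Joint ranges: [-3.14, 3.14], [-0.91, 2.08], [0.19, 2.58], [-1.22, 4.36], [0.22, 2.71], [-3.12, 3.12]. Speed limits (rad/s): [2.57, 2.57, 3.14, 3.14, 3.14, 3.14].

## Interface

Orientations are given as a unit quaternion [x, y, z, w].
In Python, from plant import bot gives the robot as it stands. The module is installed in compiled form; this text tells all that it offers.
- The arm moves only by the tool drive_tool, never from a script. Its argument "plan" is a list of rows, each a list of 7 numbers: the shift along the tool's x, y, z in cm, then the turn, a rotation vector about the tool's x, y, z in rad, then the finger opening in cm, from 0 to 9.3. A call has exactly 5 rows; each row is the pose to reach, as a shift and turn from the pose commanded when the call began, along the tool's axes at that moment; what a row does not reach only later rows make up. A row lasts 1/10 s, in which the tool goes at most 50 mm and 8.59 degrees, less where a joint would pass 70% of its speed; a pose out of reach is approached as far as the arm can. A call with a gripper value outside its range is refused whole. The fingers move at their own pace and stop on an object; "squeeze" is the grip in N (left out, the last holds). Time passes only in rows, so rows that repeat a pose let the fingers close, or fill a call up. It gives the time, the measured TCP pose, the force and the opening at its end, in the units of the state.
- bot.observe(): the state, without advancing time (a new reading comes with each control period).
- bot.capture(name): name is "scene" or "side" or "wrist"; returns the picture (384x512x3 uint8, blue, green, red); there is no depth.
- bot.get_calibration(name): a dict with "mtx" (3x3 intrinsics, pixels), "rvec" (rotation vector, rad) and "tvec" (3), from world to camera coordinates, as OpenCV has them; the wrist camera has in their place "mount" (4x4, takes a point from camera to tool coordinates, whose origin is the TCP and whose axes are the tool frame's). Camera axes: x right, y down, z forward; pixel columns grow to the right and rows downward; lengths in m; the calibration is good to about 2 mm. A picture is of the moment at which its call begins: read the wrist's pose just before it. get_calibration takes no time and is no camera call.
- bot.hand_in(): hands the job in, once; it reports no verdict.
The state is a dict: "time_s": time; "q": joint angles; "dq": joint speeds; "joint_efforts": joint torques, N m; "eef_pos": TCP position; "tcp_rot": TCP orientation; "force": force on the tool from outside, world axes, zero at the start; "wrist_torque": the same for the moment, N m; "width": finger opening in m.
Only numpy, scipy, OpenCV 4.12 (cv2) and the standard library are available. Lean on these libraries where they do the work, as an engineer would, in place of code of your own. Each camera call takes 0.05 s, during which the arm holds its last target.

## Task

Swing the pale lid of the small computer case gently shut until its rim sits edge to edge on the dark tub, then start the orange thumbscrew in the case's front ear: turn it backward (anticlockwise from above) only until you feel its thread drop in, let it drop, and from there turn it one full turn forward and no further. Leave everything else on the bench where it is, and finish still gripping the thumbscrew's paddle, so that it cannot back out before it is tightened.

Things in the scene. Friction and masses are not known exactly. Their poses are not given: they have to be found in the camera images.
- case: 3D-printed clamshell case of a mini computer, fixed to the bench. Origin on the bench under the middle of the dark tub; x from the front ear to the hinge, y to the left, z up. Tub 160 (x) x 200 (y) x 42 mm high. On the front, 103 mm from the origin towards -x, stands a round boss, 38 mm across, 42 mm high, with a threaded hole; the screw's axis is the boss's when the lid is shut.
- lid (a joint): opening angle of the pale lid (rad) about the hinge line along the tub's rear rim; 0 is shut with the rims edge to edge, about 1 stands open. The hinge is stiff: the lid stays where it is left and wants about 0.5 to 4 N at its front edge to move down. The lid is 160 x 200 mm and 24 mm deep with a flat top that is free to be pushed on anywhere.
- hinge (a point): middle of the hinge line, at the height of the tub's rim (42 mm), 86 mm behind the case's origin; its axes turn with the lid (x, y, z as the case's when the lid is shut; at angle a the lid runs from the hinge along -cos a in x and +sin a in z)
- lid_front (a point): middle of the upper front edge of the lid: 166 mm from the hinge along the lid and 24 mm off the hinge plane on the lid's outer side. The ear stands out in front below it, from the rim (hinge plane) 12 mm up, its bore 189 mm from the hinge.
- thumbscrew: orange thumbscrew, upright to the lid in the lid's ear: flange 34 mm across, 5 mm thick; on it a paddle 34 mm long, 10 mm thick, 26 mm high, to be gripped across its thickness from above. Below, a 23 mm thread, two starts, 8 mm travel a turn, clockwise goes down. Turns easily, slides freely up and down, 120 g. Origin on the axis under the flange; x across the paddle, y along it, z up.
- screw_grip (a point): point on the screw's axis within the paddle, 15 mm above the top of the flange and 11 mm below the top of the paddle; axes as thumbscrew
- screw_height (a joint): height of the thumbscrew along its axis in the lid's ear (m, up positive). Lid open: hangs at about -0.016. Lid just shut: its thread rests on the boss's thread at +0.0018 to +0.0035. Turned backward it climbs (8 mm a turn) to about +0.004, then falls by its own weight to about 0, once nothing grips it. One turn forward: about -0.008. At 0 the flange's underside is 18 mm above the ear.
- screw_turn (a joint): turn of the thumbscrew in the lid (rad), clockwise from above positive, not wrapped; at 0 the paddle lies along the case's y. From the start the thread drops in somewhere within the next half turn backward (towards smaller values); turned back further it climbs again.
- fan: black case fan, 120 x 120 x 25 mm, lying flat beside the case, to be left alone; origin under its middle
- screwdriver: grey-handled screwdriver, 200 mm long, 26 mm thick, lying beside the case, to be left alone; origin under its middle, x along it
- memory_module: grey memory module, 133 x 31 x 8 mm, lying flat, to be left alone; origin under its middle
- mallet: small mallet with a wooden handle, 235 mm long, 34 mm thick, lying, to be left alone; origin on the bench below its handle, x towards the head
- jug: steel jug, 80 mm across and 100 mm high, to be left alone; origin under its middle
- parts_tray: blue open tray of small screws, 150 x 110 x 30 mm, to be left alone; origin under its middle
- drive_box: cardboard box of a drive, 130 x 100 x 35 mm, to be left alone; origin under its middle

How it is judged:
On the way, in this order (a step that is already met when the one before it is completed fails the run):
1. the lid is shut, edge to edge on the tub (value of joint lid below 0.02 rad), for 0.2 s.
2. the thumbscrew, turned backward, has dropped into the thread (value of joint lid below 0.02 rad and value of joint screw_turn below -0.55 rad and value of joint screw_height below 0.0018 m), for 0.1 s.
At the end, for the whole second after the job is handed in: The lid is shut (within 0.02 rad); after its drop the thumbscrew has been turned one turn forward from there (at most about 50 degrees short or 35 over) and stands 6 to 9.2 mm lower than where it dropped to; the fingers still grip it with over 2 N (value of joint lid below 0.02 rad and value of joint screw_turn between 4.78 and 6.28 rad and value of joint screw_height between -0.0092 and -0.006 m and contact force between the fingers and thumbscrew above 2 N); the arm keeps its last pose, push and grip.
It fails at once if the lid is slammed (faster than 2.5 rad/s) (velocity of joint lid below -2.5 rad/s).
It fails at once if the thumbscrew is driven well past one turn (more than about 1.2 turns from the drop) (value of joint screw_turn above 6.95 rad).
It fails at once if something else on the bench is disturbed (moved over 20 mm) (distance of any of fan, screwdriver, memory_module, mallet, jug, parts_tray, drive_box from where it was at the start of the episode above 0.02 m).
It also fails if it takes over 72 s, if anything falls off the work surface, if the arm or the gripper's body presses on something with over 40 N, if the wrist force passes 120 N, or if a joint passes its speed limit or range.

## Working session

There is one attempt and no reset: what is moved stays moved. The work goes in short steps, Python scripts to look and compute and a tool call to move; the robot and the scene stay as the last step left them, time stands still between calls to the robot, and variables do not carry over. Pictures are saved under pics/ and viewed, and the job is handed in when it is done.

Besides the shell and the picture viewer there is one more tool, called after "Request:" by a JSON object that holds its "fn" and its "kwargs", one argument or row to a line. drive_tool: Moves the arm, as the interface text tells. Its arguments: {"type":"object","properties":{"plan":{"type":"array"},"squeeze":{"type":"number"}},"required":["plan"]}

```bash
mkdir -p pics; ls; python3 - <<'E'
from plant import bot
import cv2
print(bot.observe())
for n in ["scene","side","wrist"]:
    im=bot.capture(n); cv2.imwrite(f"pics/{n}0.png",im); print(n,bot.get_calibration(n))
print(bot.finger_overhang)
E
```

```text
pics
{'time_s': 0.0, 'q': array([-1.34277991e+00,  2.59323497e-01,  1.53607100e+00, -4.98071818e-06,
        1.34796979e+00, -2.02812160e-01]), 'dq': array([-5.74983336e-04,  3.44565943e-04, -1.15370751e-05, -3.42326683e-04,
       -3.09485155e-04, -1.91588362e-03]), 'joint_efforts': array([-1.08058874e-03, -4.37314725e+01, -2.84000534e+01,  7.17028510e-02,
        4.14069474e-02, -1.49225721e-04]), 'eef_pos': array([ 0.2296591 , -0.49952567,  0.40393275]), 'tcp_rot': array([-0.15115553,  0.69139001, -0.69013743,  0.15113631]), 'force': array([0.16981451, 0.89380327, 0.66536524]), 'wrist_torque': array([-0.06043151, -0.02729444,  0.00012837]), 'width': 0.09302492954067634}
scene {'mtx': array([[433.52983614,   0.        , 256.29261197],
       [  0.        , 433.52983614, 190.46416468],
       [  0.        ,   0.        ,   1.        ]]), 'rvec': array([ 1.36083651,  2.29046088, -0.86331896]), 'tvec': array([ 0.26649886, -0.27513933,  1.69076371])}
side {'mtx': array([[389.92696549,   0.        , 258.09082585],
       [  0.        , 389.92696549, 193.55544227],
       [  0.        ,   0.        ,   1.        ]]), 'rvec': array([ 0.98040595, -2.38729181,  1.16650896]), 'tvec': array([0.38734465, 0.31200896, 0.93977893])}
wrist {'mtx': array([[269.69797004,   0.        , 253.43732853],
       [  0.        , 269.69797004, 189.23290064],
       [  0.        ,   0.        ,   1.        ]]), 'mount': array([[-1.52756081e-03,  9.62569803e-01,  2.71029594e-01,
        -7.46892809e-02],
       [ 1.06457793e-03, -2.71028191e-01,  9.62570821e-01,
         2.01631179e-02],
       [ 9.99998267e-01,  1.75891759e-03, -6.10718522e-04,
         1.26651320e-04],
       [ 0.00000000e+00,  0.00000000e+00,  0.00000000e+00,
         1.00000000e+00]])}
0.1861
```

View pictures.

View pics/scene0.png

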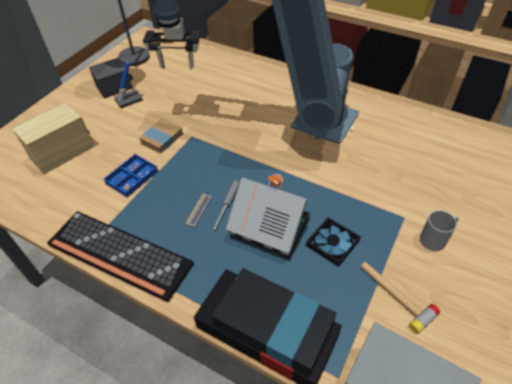

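View pics/side0.png

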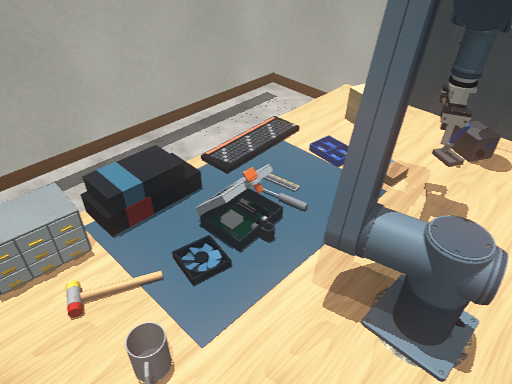

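View pics/wrist0.png

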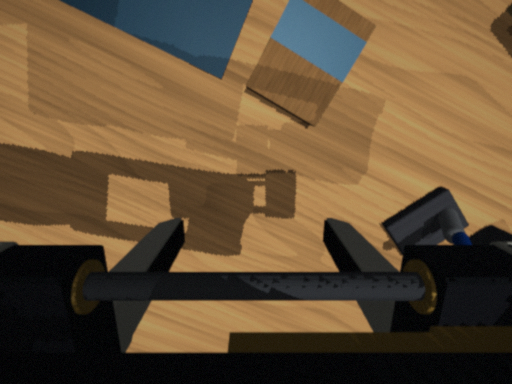

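```bash
python3 - <<'E'
import cv2
a=cv2.imread("pics/scene0.png")[160:280,180:380]; cv2.imwrite("pics/sc0.png",cv2.resize(a,None,fx=4,fy=4,interpolation=cv2.INTER_CUBIC))
a=cv2.imread("pics/side0.png")[155:255,180:320]; cv2.imwrite("pics/sd0.png",cv2.resize(a,None,fx=5.6,fy=5.6,interpolation=cv2.INTER_CUBIC))
E
```

```text
(no output)
```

View pics/sc0.png

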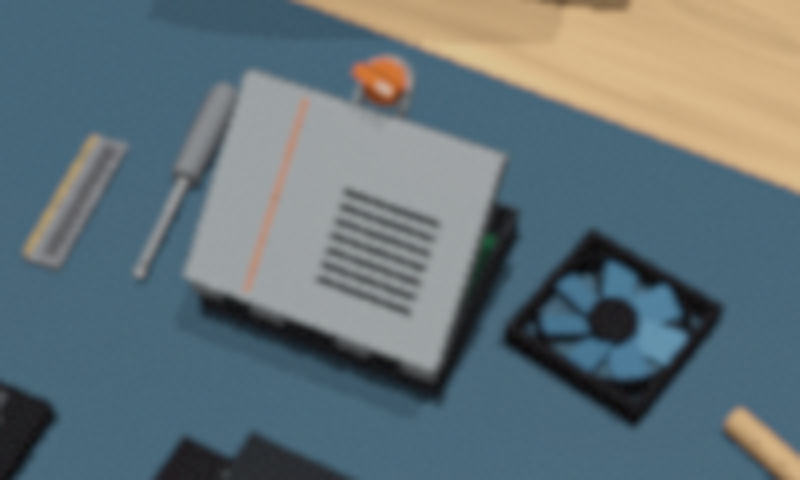

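View pics/sd0.png

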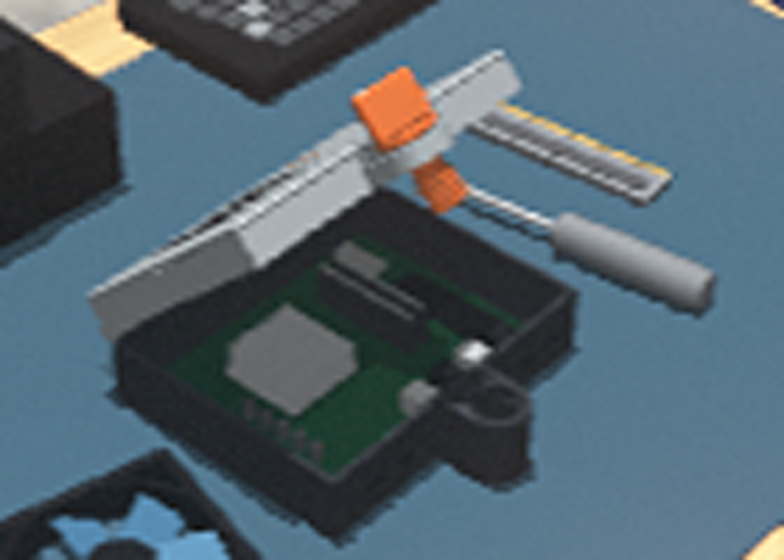

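```bash
cat > h.py <<'E'
import numpy as np, cv2
from scipy.spatial.transform import Rotation as R
from plant import bot
CAL={n:bot.get_calibration(n) for n in["scene","side","wrist"]}
def projn(n,P,eef=None,rot=None):
    P=np.atleast_2d(np.asarray(P,float)); c=CAL[n]
    if n!="wrist":
        return cv2.projectPoints(P,c["rvec"],c["tvec"],c["mtx"],None)[0][:,0]
    T=R.from_quat(rot).as_matrix(); Pt=(P-eef)@T
    M=c["mount"]; Pc=(Pt-M[:3,3])@M[:3,:3]
    u=Pc@c["mtx"].T; return u[:,:2]/u[:,2:]
def case2w(p,P):
    x,y,th=p[:3]; P=np.atleast_2d(P)
    return P@R.from_euler('z',th).as_matrix().T+[x,y,0]
def lid2case(a,P):  # P in hinge frame (x,y,z lid shut)
    P=np.atleast_2d(P); c,s=np.cos(a),np.sin(a)
    # -x -> -cos a x + sin a z : rotation about y
    return np.c_[c*P[:,0]+s*P[:,2],P[:,1],-s*P[:,0]+c*P[:,2]]+[.086,0,.042]
E
cat > fit.py <<'E'
from h import *
from scipy.optimize import least_squares
S=lambda u,v:(180+u/4,160+v/4)
D=lambda u,v:(180+u/5.6,155+v/5.6)
obs=[("side",'c',(-.08,.1,.042),D(335,480)),("side",'c',(-.08,-.1,.042),D(578,292)),("side",'c',(.08,.1,.042),D(115,345)),
("side",'c',(-.08,.1,0),D(340,545)),("side",'c',(-.08,-.1,0),D(572,350)),
("side",'l',(-.166,.1,.024),D(240,232)),("side",'l',(-.166,-.1,.024),D(502,52)),("side",'l',(-.166,.1,0),D(253,268)),("side",'l',(-.166,-.1,0),D(520,90)),
("side",'l',(-.006,.1,.024),D(92,298)),
("scene",'l',(-.166,-.1,.024),S(250,70)),("scene",'l',(-.166,.1,.024),S(507,155)),("scene",'l',(-.006,.1,.024),S(437,378)),("scene",'l',(-.006,-.1,.024),S(188,275)),
("scene",'c',(-.08,.1,.042),S(516,208))]
def f(p):
    r=[]
    for n,k,P,u in obs:
        W=case2w(p,P if k=='c' else lid2case(p[3],P))
        r.append(projn(n,W)[0]-u)
    return np.ravel(r)
# x axis initial guess from ground
best=None
for th in np.arange(-3,3.1,1):
    s=least_squares(f,[.55,0,th,.7],loss='soft_l1')
    if best is None or s.cost<best.cost: best=s
print(best.x,best.cost); print(f(best.x).reshape(-1,2).round(1))
p=best.x; a=p[3]
print("lid_front",case2w(p,lid2case(a,(-.166,0,.024))),"hinge",case2w(p,(.086,0,.042)),"boss",case2w(p,(-.103,0,.042)))
E
python3 fit.py
```

```text
[0.55689614 0.05302214 0.07370435 0.75270655] 8.595090601917569
[[-0.3  1.3]
 [-0.3 -0.3]
 [-1.  -0. ]
 [-1.   0.1]
 [-0.  -0.5]
 [-0.9 -0.4]
 [-0.5 -0.1]
 [ 1.4  0.9]
 [ 0.3  0.1]
 [-1.7  0.2]
 [-0.8 -0.8]
 [-0.6 -0.7]
 [-0.3 -2.7]
 [-1.  -0.4]
 [ 1.1 -0.9]]
lid_front [[0.53820018 0.05164166 0.17299655]] hinge [[0.64266265 0.05935497 0.042     ]] boss [[0.45417578 0.04543746 0.042     ]]
```

```bash
cat >> h.py <<'E'
PC=np.array([0.5569,0.0530,0.0737])
def target(xyz,yaw):
    """tool down; tool z axis at world angle yaw"""
    z=np.array([np.cos(yaw),np.sin(yaw),0]); y=np.array([0,0,-1.]); x=np.cross(y,z)
    return np.array(xyz,float),R.from_matrix(np.c_[x,y,z])
def rel(xyz,yaw,show=True):
    s=bot.observe(); R0=R.from_quat(s["tcp_rot"]); t,Rt=target(xyz,yaw)
    sh=R0.inv().apply(t-s["eef_pos"])*100; rv=(R0.inv()*Rt).as_rotvec()
    print("shift cm",sh.round(2),"rot",rv.round(3)); return sh,rv
def st():
    s=bot.observe(); z=R.from_quat(s["tcp_rot"]).apply([0,0,1]); y=R.from_quat(s["tcp_rot"]).apply([0,1,0])
    print("t",round(s["time_s"],2),"p",s["eef_pos"].round(4),"yaw",np.arctan2(z[1],z[0]).round(4),"y",y.round(3),"F",s["force"].round(2),"M",s["wrist_torque"].round(3),"w",round(s["width"],4),"q",s["q"].round(3))
E
python3 - <<'E'
from h import *
st()
for r in(.14,):
  for a in (.753,0):
    c=lid2case(a,(-r,-.045,.024)); print(a,case2w(PC,c))
W=case2w(PC,lid2case(.753,(-.14,-.045,.024)))[0]; W[2]+=.186+.06
print(W)
rel(W,PC[2]+np.pi/2); rel(W,PC[2]-np.pi/2)
E
```

```text
t 0.15 p [ 0.2297 -0.4996  0.4041] yaw -1.14 y [-0.     0.001 -1.   ] F [ 0.67  0.37 -0.46] M [-0.003  0.035 -0.006] w 0.0931 q [-1.343  0.259  1.536 -0.     1.348 -0.203]
0.753 [[0.56047503 0.00814147 0.15524768]]
0 [[0.50636009 0.00414596 0.066     ]]
[0.56047503 0.00814147 0.40124768]
shift cm [-51.26   0.34 -32.32] rot [-0.000e+00 -2.785e+00 -2.000e-03]
shift cm [-51.26   0.34 -32.32] rot [ 0.001  0.357 -0.   ]
```

Request:
{"fn": "drive_tool", "kwargs": {
  "plan": [
    [-4,-3,-2,0,0.05,0,0],
    [-8,-5,-5,0,0.1,0,0],
    [-12,-5,-7.5,0,0.2,0,0],
    [-16,-5,-10,0,0.3,0,0],
    [-20,-5,-12.5,0,0.357,0,0]
  ],
  "squeeze": 20
}}

```text
time_s: 0.65
eef_pos: [0.3598, -0.3008, 0.4549]
tcp_rot: [0.024, -0.707, 0.707, -0.025]
force: [0.5, -0.4, -0.3]
width: 0.0575
```

```bash
python3 - <<'E'
from h import *
st()
W=case2w(PC,lid2case(.753,(-.14,-.045,.024)))[0]; W[2]+=.186+.06
rel(W,PC[2]-np.pi/2)
E
```

```text
t 0.65 p [ 0.3598 -0.3008  0.4549] yaw -1.5011 y [ 0. -0. -1.] F [ 0.55 -0.41 -0.27] M [ 0.029 -0.031 -0.062] w 0.0575 q [-0.935  0.079  1.631  0.     1.431  0.566]
shift cm [-22.17   5.37 -29.43] rot [-0.    -0.004 -0.   ]
```

Request:
{"fn": "drive_tool", "kwargs": {
  "plan": [
    [-3,0,-4,0,0,0,0],
    [-6,0,-8,0,0,0,0],
    [-9,0,-12,0,0,0,0],
    [-12,0,-16,0,0,0,0],
    [-15,0,-20,0,0,0,0]
  ]
}}

```text
time_s: 1.15
eef_pos: [0.4947, -0.0901, 0.4547]
tcp_rot: [0.026, -0.707, 0.707, -0.026]
force: [0.8, -2.0, -0.2]
width: 0.0179
```

Request:
{"fn": "drive_tool", "kwargs": {
  "plan": [
    [-2.5,0.5,-3,0,0,0,0],
    [-5,1.5,-6,0,0,0,0],
    [-7.2,3,-9.4,0,0,0,0],
    [-7.2,4.5,-9.4,0,0,0,0],
    [-7.2,5.4,-9.4,0,0,0,0]
  ]
}}

```text
time_s: 1.65
eef_pos: [0.5589, 0.0082, 0.3989]
tcp_rot: [-0.028, 0.707, -0.706, 0.026]
force: [0.0, -0.7, 0.6]
width: 0.0007
```

```bash
python3 - <<'E'
from h import *
st()
W=case2w(PC,lid2case(.753,(-.14,-.045,.024)))[0]; W[2]+=.186
rel(W,PC[2]-np.pi/2)
cv2.imwrite("pics/w1.png",bot.capture("wrist"));cv2.imwrite("pics/s1.png",bot.capture("side"))
E
```

```text
t 1.65 p [0.5589 0.0082 0.3989] yaw -1.4945 y [-0.003  0.    -1.   ] F [ 0.02 -0.68  0.62] M [0.034 0.026 0.026] w 0.0007 q [-0.185  0.28   1.521 -0.     1.344  1.31 ]
shift cm [-0.17  5.76  0.02] rot [0.001 0.003 0.003]
```

View pics/s1.png

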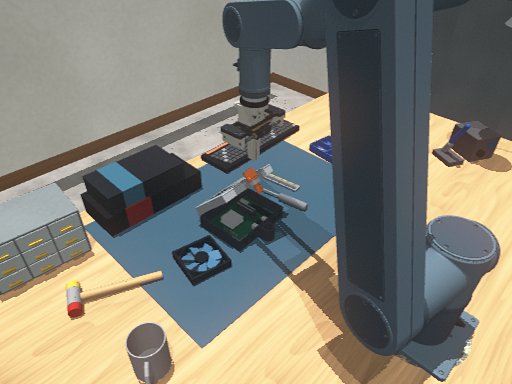

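View pics/w1.png

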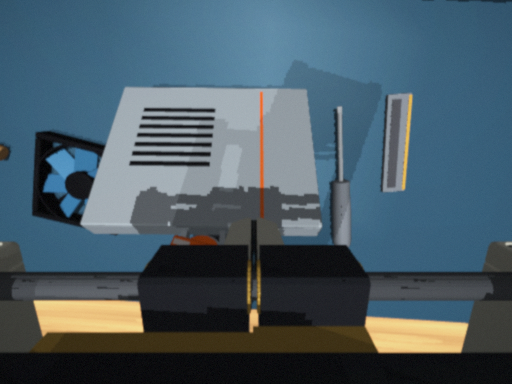

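Request:
{"fn": "drive_tool", "kwargs": {
  "plan": [
    [0,1,0,0,0,0,0],
    [0,2,0,0,0,0,0],
    [0,3,0,0,0,0,0],
    [0,4,0,0,0,0,0],
    [0,5,0,0,0,0,0]
  ]
}}

```text
time_s: 2.25
eef_pos: [0.559, 0.0066, 0.3503]
tcp_rot: [0.026, -0.707, 0.707, -0.026]
force: [0.7, 0.1, 4.0]
width: 0.0003
```

Request:
{"fn": "drive_tool", "kwargs": {
  "plan": [
    [0,0.5,0,0,0,0,0],
    [0.1,1,0,0,0,0,0],
    [0.3,1.5,0,0,0,0,0],
    [0.6,2,0,0,0,0,0],
    [1.0,2.5,0,0,0,0,0]
  ]
}}

```text
time_s: 2.75
eef_pos: [0.5487, 0.0062, 0.3256]
tcp_rot: [0.026, -0.707, 0.707, -0.026]
force: [-1.0, 0.4, 4.1]
width: 0.0007
```

```bash
python3 - <<'E'
from h import *
st()
E
```

```text
t 2.75 p [0.5487 0.0062 0.3256] yaw -1.4969 y [ 0. -0. -1.] F [-0.98  0.37  4.05] M [-0.015  0.187  0.038] w 0.0007 q [-0.192  0.322  1.651 -0.     1.168  1.305]
```

Request:
{"fn": "drive_tool", "kwargs": {
  "plan": [
    [0.4,0.7,0,0,0,0,0],
    [0.8,1.4,0,0,0,0,0],
    [1.2,2.1,0,0,0,0,0],
    [1.5,2.8,0,0,0,0,0],
    [1.8,3.5,0,0,0,0,0]
  ]
}}

```text
time_s: 3.25
eef_pos: [0.5305, 0.0049, 0.2899]
tcp_rot: [-0.026, 0.707, -0.707, 0.026]
force: [-2.0, 0.4, 3.3]
width: 0.0003
```

Request:
{"fn": "drive_tool", "kwargs": {
  "plan": [
    [0.3,0.6,0,0,0,0,0],
    [0.5,1.2,0,0,0,0,0],
    [0.6,1.8,0,0,0,0,0],
    [0.7,2.4,0,0,0,0,0],
    [0.8,3.0,0,0,0,0,0]
  ]
}}

```text
time_s: 3.75
eef_pos: [0.5228, 0.0043, 0.2603]
tcp_rot: [-0.026, 0.707, -0.707, 0.026]
force: [-3.8, -0.2, 4.2]
width: 0.0006
```

```bash
python3 - <<'E'
from h import *
st()
E
```

```text
t 3.75 p [0.5228 0.0043 0.2603] yaw -1.4969 y [-0.001 -0.    -1.   ] F [-3.82 -0.23  4.22] M [-0.074  0.683 -0.032] w 0.0006 q [-0.205  0.355  1.789 -0.     0.998  1.292]
```

Tip at 74 mm; the shut top is 66 mm. Now slow descent with force watch.

Request:
{"fn": "drive_tool", "kwargs": {
  "plan": [
    [0,0.1,0,0,0,0,0],
    [0,0.2,0,0,0,0,0],
    [0,0.35,0,0,0,0,0],
    [0,0.5,0,0,0,0,0],
    [0,0.6,0,0,0,0,0]
  ]
}}

```text
time_s: 4.25
eef_pos: [0.523, 0.0043, 0.2547]
tcp_rot: [0.026, -0.707, 0.707, -0.026]
force: [-3.9, -1.4, 4.6]
width: 0.0007
```

Request:
{"fn": "drive_tool", "kwargs": {
  "plan": [
    [0,0.05,0,0,0,0,0],
    [0,0.1,0,0,0,0,0],
    [0,0.15,0,0,0,0,0],
    [0,0.2,0,0,0,0,0],
    [0,0.2,0,0,0,0,0]
  ]
}}

```text
time_s: 4.75
eef_pos: [0.5231, 0.0043, 0.2527]
tcp_rot: [-0.026, 0.707, -0.707, 0.026]
force: [-1.1, -0.4, 1.6]
width: 0.0004
```

```bash
python3 - <<'E'
from h import *
st()
E
```

```text
t 4.75 p [0.5231 0.0043 0.2527] yaw -1.497 y [ 0.  0. -1.] F [-1.06 -0.36  1.57] M [0.022 0.299 0.043] w 0.0004 q [-0.205  0.366  1.796  0.     0.979  1.292]
```

Request:
{"fn": "drive_tool", "kwargs": {
  "plan": [
    [0,0.05,0,0,0,0,0],
    [0,0.1,0,0,0,0,0],
    [0,0.1,0,0,0,0,0],
    [0,0.1,0,0,0,0,0],
    [0,0.1,0,0,0,0,0]
  ]
}}

```text
time_s: 5.25
eef_pos: [0.5231, 0.0043, 0.2524]
tcp_rot: [0.026, -0.707, 0.707, -0.026]
force: [-3.8, 0.4, 7.8]
width: 0.0002
```

Request:
{"fn": "drive_tool", "kwargs": {
  "plan": [
    [0,0.05,0,0,0,0,0],
    [0,0.1,0,0,0,0,0],
    [0,0.1,0,0,0,0,0],
    [0,0.1,0,0,0,0,0],
    [0,0.1,0,0,0,0,0]
  ]
}}

```text
time_s: 5.75
eef_pos: [0.5231, 0.0043, 0.2523]
tcp_rot: [0.026, -0.707, 0.707, -0.027]
force: [-7.2, 0.4, 15.6]
width: 0.0005
```

```bash
python3 - <<'E'
from h import *
st()
cv2.imwrite("pics/s2.png",bot.capture("side"))
a=cv2.imread("pics/s2.png")[150:250,180:320]; cv2.imwrite("pics/sd2.png",cv2.resize(a,None,fx=5.6,fy=5.6,interpolation=cv2.INTER_CUBIC))
E
```

```text
t 5.75 p [0.5231 0.0043 0.2523] yaw -1.4969 y [ 0.001 -0.    -1.   ] F [-7.18  0.43 15.59] M [ 0.091  1.272 -0.032] w 0.0005 q [-0.205  0.366  1.797 -0.     0.977  1.292]
```

View pics/sd2.png

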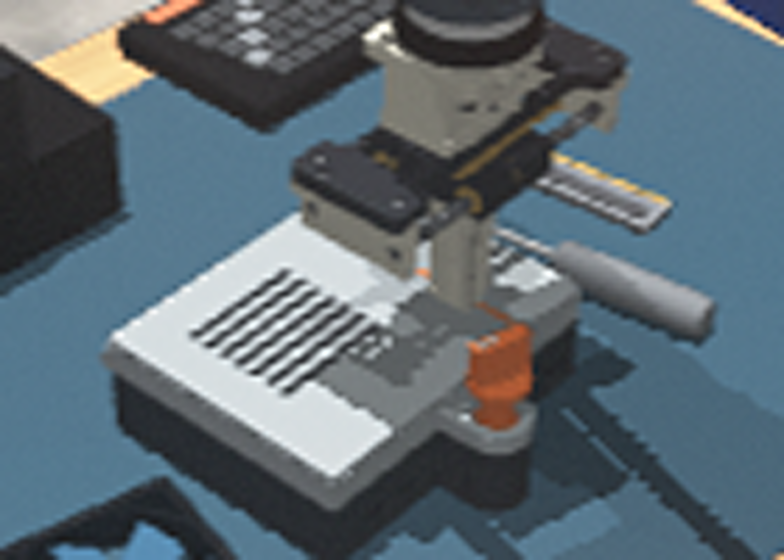

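Request:
{"fn": "drive_tool", "kwargs": {
  "plan": [
    [0,-1,0,0,0,0,0],
    [0,-4,0,0,0,0,0],
    [0,-8,0,0,0,0,2],
    [3,-11,-1,0,0,0,6],
    [7,-11,-2.5,0,0,0,6]
  ]
}}

```text
time_s: 6.3
eef_pos: [0.4537, 0.0234, 0.3651]
tcp_rot: [0.022, -0.706, 0.707, -0.03]
force: [0.3, 0.3, 1.1]
width: 0.02
```

```bash
python3 - <<'E'
from h import *
st()
B=case2w(PC,(-.103,0,0))[0]; print(B)
rel([.39,.041,.36],PC[2]-np.pi/2)
rel([.39,.041,.36],PC[2])
rel([.39,.041,.36],PC[2]+np.pi)
E
```

```text
t 6.3 p [0.4537 0.0234 0.3651] yaw -1.4979 y [ 0.011 -0.002 -1.   ] F [0.32 0.3  1.1 ] M [ 0.054 -0.058  0.074] w 0.02 q [-0.195  0.115  1.817  0.     1.199  1.303]
[0.45417961 0.04541577 0.        ]
shift cm [ 6.23  0.43 -2.22] rot [-0.003 -0.001 -0.011]
shift cm [ 6.23  0.43 -2.22] rot [-0.011 -1.572 -0.007]
shift cm [ 6.23  0.43 -2.22] rot [ 0.007  1.57  -0.011]
```

Request:
{"fn": "drive_tool", "kwargs": {
  "plan": [
    [3,0.4,-1,0,0,0,6],
    [6.2,0.4,-2.2,0,0,0,6],
    [6.2,0.4,-2.2,0,0,0,6],
    [6.2,0.4,-2.2,0,0,0,6],
    [6.2,0.4,-2.2,0,0,0,6]
  ]
}}

```text
time_s: 6.8
eef_pos: [0.3892, 0.0411, 0.3572]
tcp_rot: [0.025, -0.706, 0.707, -0.027]
force: [0.5, 0.0, 0.1]
width: 0.0586
```

```bash
python3 - <<'E'
from h import *
st()
s=bot.observe(); im=bot.capture("wrist"); cv2.imwrite("pics/w3.png",im); np.savez("w3.npz",p=s["eef_pos"],r=s["tcp_rot"])
cv2.imwrite("pics/s3.png",bot.capture("side"));cv2.imwrite("pics/c3.png",bot.capture("scene"))
a=cv2.imread("pics/s3.png")[175:265,220:320]; cv2.imwrite("pics/sd3.png",cv2.resize(a,None,fx=6,fy=6,interpolation=cv2.INTER_CUBIC))
B=case2w(PC,[(-.103,0,.054),(-.103,0,.105)]); print(projn("wrist",B,s["eef_pos"],s["tcp_rot"]),projn("side",B))
u=projn("wrist",B,s["eef_pos"],s["tcp_rot"])[0].astype(int)
a=im[max(0,u[1]-70):u[1]+70,u[0]-90:u[0]+90]; print(max(0,u[1]-70),u[0]-90); cv2.imwrite("pics/wd3.png",cv2.resize(a,None,fx=4,fy=4,interpolation=cv2.INTER_CUBIC))
E
```

```text
t 6.8 p [0.3892 0.0411 0.3572] yaw -1.4972 y [ 0.002 -0.    -1.   ] F [0.52 0.03 0.14] M [0.027 0.086 0.042] w 0.0586 q [-0.182  0.008  1.954  0.     1.177  1.315]
[[253.7404361  123.66498565]
 [253.77329197 125.79658487]] [[268.71464099 223.98711143]
 [269.41833329 210.60032423]]
53 163
```

View pics/wd3.png

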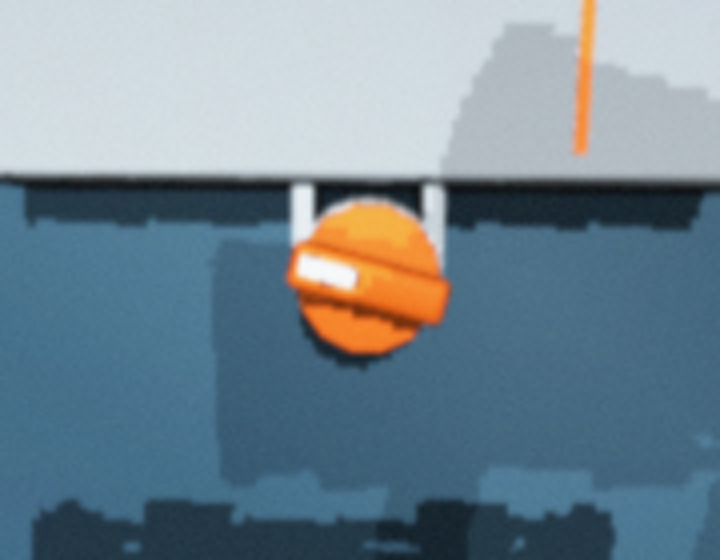

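View pics/sd3.png

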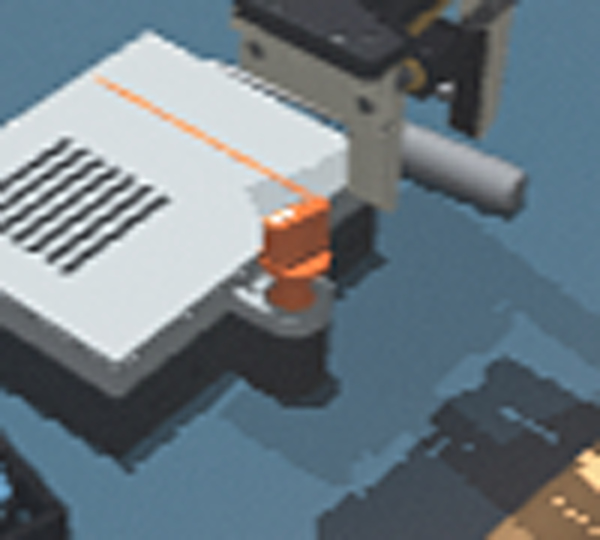

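Request:
{"fn": "drive_tool", "kwargs": {
  "plan": [
    [-1,0,0,0,-0.14,0,4.5],
    [-2.5,0,0,0,-0.28,0,4.5],
    [-4.5,0,-0.2,0,-0.42,0,4.5],
    [-6.4,0,-0.8,0,-0.56,0,4.5],
    [-6.4,0,-0.8,0,-0.7,0,4.5]
  ]
}}

```text
time_s: 7.45
eef_pos: [0.4538, 0.0541, 0.3565]
tcp_rot: [0.268, -0.654, 0.654, -0.269]
force: [-0.3, -1.3, -0.6]
width: 0.0451
```

Request:
{"fn": "drive_tool", "kwargs": {
  "plan": [
    [0,0,0,0,-0.14,0,4.5],
    [0,0,0,0,-0.28,0,4.5],
    [0,0.5,0,0,-0.42,0,4.5],
    [0,1,0,0,-0.56,0,4.5],
    [0,1.5,0,0,-0.64,0,4.5]
  ]
}}

```text
time_s: 7.95
eef_pos: [0.4519, 0.0539, 0.3412]
tcp_rot: [-0.461, 0.537, -0.537, 0.46]
force: [0.8, -0.4, -0.4]
width: 0.0453
```

```bash
python3 - <<'E'
from h import *
st()
rel([.4545,.0445,.270],-.158)
s=bot.observe(); im=bot.capture("wrist"); cv2.imwrite("pics/w4.png",im)
P=case2w(PC,[(-.103,0,.106)]); print(projn("wrist",P,s["eef_pos"],s["tcp_rot"]))
E
```

```text
t 7.95 p [0.4519 0.0539 0.3412] yaw -0.1523 y [-0.  0. -1.] F [ 0.79 -0.38 -0.37] M [-0.023 -0.035 -0.023] w 0.0453 q [-0.127  0.145  1.846  0.     1.151  0.025]
shift cm [0.89 7.12 0.4 ] rot [ 0.     0.006 -0.   ]
[[258.15291403 214.70232468]]
```

View pics/w4.png

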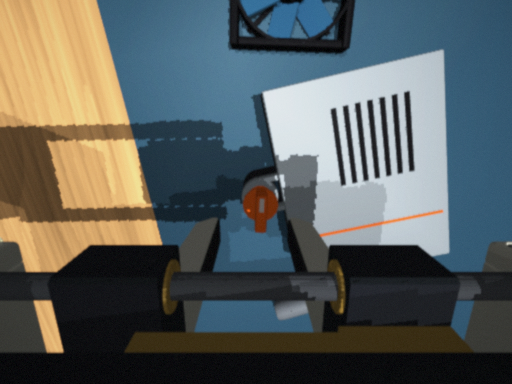

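```bash
python3 - <<'E'
import cv2
a=cv2.imread("pics/w4.png")[160:250,200:320]; cv2.imwrite("pics/wd4.png",cv2.resize(a,None,fx=6,fy=6,interpolation=cv2.INTER_CUBIC))
E
```

```text
(no output)
```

View pics/wd4.png

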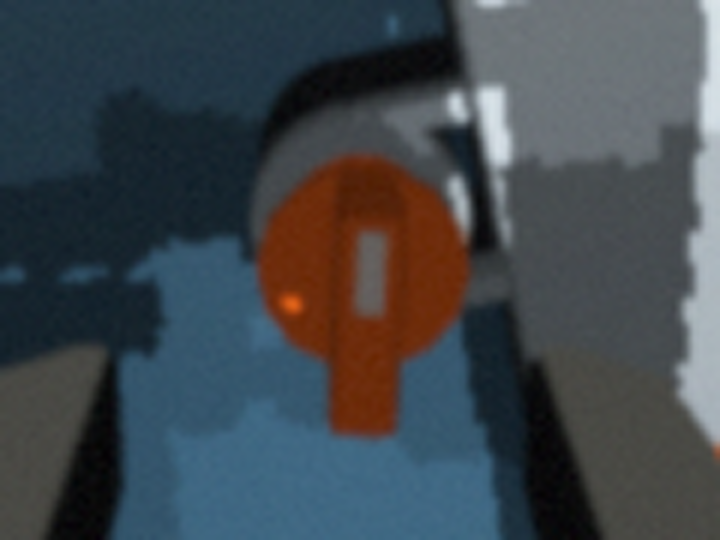

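```bash
python3 - <<'E'
from h import *
rel([.456,.0447,.271],-.152)
E
```

```text
shift cm [0.84 6.95 0.58] rot [0.002 0.002 0.   ]
```

Request:
{"fn": "drive_tool", "kwargs": {
  "plan": [
    [0.4,0.5,0.3,0,0,0,4.0],
    [0.8,1.5,0.6,0,0,0,4.0],
    [0.8,2.5,0.6,0,0,0,4.0],
    [0.8,3.5,0.6,0,0,0,4.0],
    [0.8,4.5,0.6,0,0,0,4.0]
  ]
}}

```text
time_s: 8.5
eef_pos: [0.4557, 0.0452, 0.2956]
tcp_rot: [-0.459, 0.538, -0.538, 0.459]
force: [-0.7, 0.8, -1.0]
width: 0.0402
```

Request:
{"fn": "drive_tool", "kwargs": {
  "plan": [
    [0,0.6,0,0,0,0,4.0],
    [0,1.2,0,0,0,0,4.0],
    [0,1.8,0,0,0,0,4.0],
    [0,2.2,0,0,0,0,4.0],
    [0,2.4,0,0,0,0,4.0]
  ]
}}

```text
time_s: 9.0
eef_pos: [0.4558, 0.0453, 0.2724]
tcp_rot: [-0.459, 0.538, -0.538, 0.459]
force: [-0.6, -0.0, 0.8]
width: 0.0401
```

```bash
python3 - <<'E'
from h import *
st()
cv2.imwrite("pics/s5.png",bot.capture("side"))
a=cv2.imread("pics/s5.png")[175:265,220:320]; cv2.imwrite("pics/sd5.png",cv2.resize(a,None,fx=6,fy=6,interpolation=cv2.INTER_CUBIC))
E
```

```text
t 9.0 p [0.4558 0.0453 0.2724] yaw -0.157 y [-0.  0. -1.] F [-0.61 -0.03  0.81] M [-0.04  -0.091 -0.008] w 0.0401 q [-0.145  0.236  1.928  0.     0.978  0.012]
```

View pics/sd5.png

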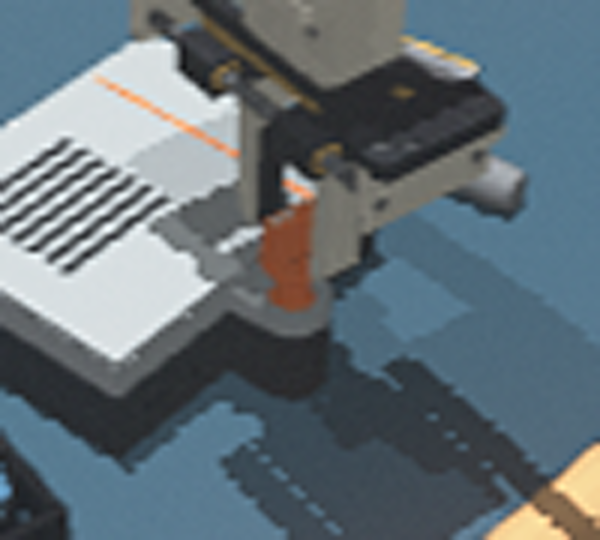

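Fingers straddle the paddle. Close gently.

Request:
{"fn": "drive_tool", "kwargs": {
  "plan": [
    [0,0,0,0,0,0,2.0],
    [0,0,0,0,0,0,1.2],
    [0,0,0,0,0,0,0.6],
    [0,0,0,0,0,0,0.6],
    [0,0,0,0,0,0,0.6]
  ],
  "squeeze": 10
}}

```text
time_s: 9.55
eef_pos: [0.4564, 0.0453, 0.2731]
tcp_rot: [0.459, -0.537, 0.538, -0.46]
force: [2.6, 1.2, -1.7]
width: 0.0102
```

```bash
python3 - <<'E'
from h import *
st()
E
```

```text
t 9.55 p [0.4564 0.0453 0.2731] yaw -0.1571 y [ 0.002 -0.    -1.   ] F [ 2.57  1.18 -1.7 ] M [ 0.093 -0.457 -0.034] w 0.0102 q [-0.145  0.236  1.927  0.     0.977  0.012]
```

Request:
{"fn": "drive_tool", "kwargs": {
  "plan": [
    [0,-0.02,0.03,0,-0.14,0,0.6],
    [0,-0.04,0.05,0,-0.28,0,0.6],
    [0,-0.06,0.05,0,-0.42,0,0.6],
    [0,-0.08,0.05,0,-0.56,0,0.6],
    [0,-0.09,0.05,0,-0.7,0,0.6]
  ]
}}

```text
time_s: 10.05
eef_pos: [0.4565, 0.0452, 0.2738]
tcp_rot: [-0.617, 0.346, -0.346, 0.617]
force: [0.5, -0.1, -0.6]
width: 0.0098
```

```bash
python3 - <<'E'
from h import *
st()
E
```

```text
t 10.05 p [0.4565 0.0452 0.2738] yaw 0.5487 y [ 0.001  0.    -1.   ] F [ 0.49 -0.1  -0.6 ] M [ 0.001 -0.35  -0.02 ] w 0.0098 q [-0.145  0.235  1.925  0.     0.981 -0.694]
```

Request:
{"fn": "drive_tool", "kwargs": {
  "plan": [
    [0,-0.01,0,0,-0.07,0,0.6],
    [0,-0.02,0,0,-0.14,0,0.6],
    [0,-0.02,0,0,-0.21,0,0.6],
    [0,-0.02,0,0,-0.27,0,0.6],
    [0,-0.02,0,0,-0.27,0,0.6]
  ]
}}

```text
time_s: 10.55
eef_pos: [0.4564, 0.0452, 0.2738]
tcp_rot: [-0.657, 0.261, -0.261, 0.657]
force: [0.7, 0.2, -1.1]
width: 0.01
```

```bash
python3 - <<'E'
from h import *
st()
cv2.imwrite("pics/s6.png",bot.capture("side"))
a=cv2.imread("pics/s6.png")[175:265,220:320]; cv2.imwrite("pics/sd6.png",cv2.resize(a,None,fx=6,fy=6,interpolation=cv2.INTER_CUBIC))
E
```

```text
t 10.55 p [0.4564 0.0452 0.2738] yaw 0.8135 y [ 0. -0. -1.] F [ 0.74  0.21 -1.08] M [-0.03  -0.381  0.003] w 0.01 q [-0.145  0.235  1.925  0.     0.981 -0.959]
```

View pics/sd6.png

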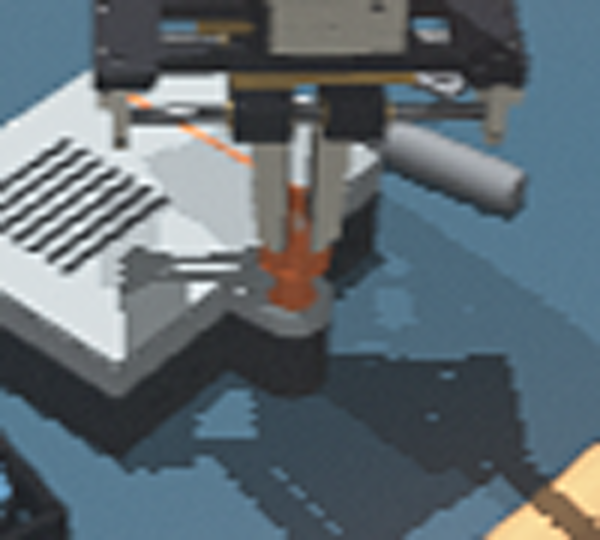

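Turn ≈ −0.74. The side view shows the paddle between the fingers, flange at crop (293,265). Release and see whether it drops.

Request:
{"fn": "drive_tool", "kwargs": {
  "plan": [
    [0,0,0,0,0,0,1.8],
    [0,0,0,0,0,0,2.0],
    [0,0,0,0,0,0,2.0],
    [0,0,0,0,0,0,2.0],
    [0,0,0,0,0,0,2.0]
  ]
}}

```text
time_s: 11.1
eef_pos: [0.4563, 0.0452, 0.2739]
tcp_rot: [0.657, -0.262, 0.262, -0.657]
force: [0.1, 0.2, -0.9]
width: 0.0198
```

```bash
python3 - <<'E'
from h import *
st()
cv2.imwrite("pics/s7.png",bot.capture("side"))
a=cv2.imread("pics/s7.png")[175:265,220:320]; cv2.imwrite("pics/sd7.png",cv2.resize(a,None,fx=6,fy=6,interpolation=cv2.INTER_CUBIC))
for h in (.002,.004,0):print(h,(projn("side",case2w(PC,[(-.103,0,.072+h)]))-[220,175])*6)
E
```

```text
t 11.1 p [0.4563 0.0452 0.2739] yaw 0.8128 y [-0.  0. -1.] F [ 0.12  0.22 -0.92] M [-0.024 -0.123  0.034] w 0.0198 q [-0.145  0.235  1.925  0.     0.981 -0.958]
0.002 [[293.91488537 262.97046018]]
0.004 [[294.07959351 259.83711214]]
0 [[293.75054529 266.0968063 ]]
```

View pics/sd7.png

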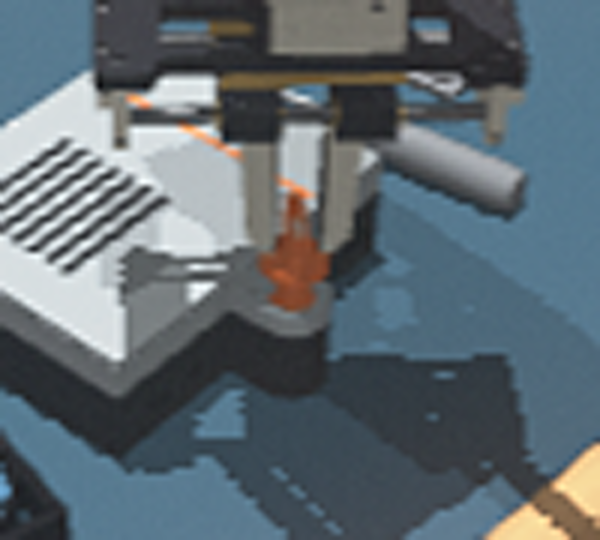

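```bash
python3 - <<'E'
import cv2,numpy as np
for n in("s3","s5","s6","s7"):
    a=cv2.imread(f"pics/{n}.png").astype(float)[200:230,262:278]
    b,g,r=a[...,0],a[...,1],a[...,2]
    o=np.clip((r-b)-20,0,None)
    print(n,"profile cols6-8:",o[:,5:9].mean(1).round(0).astype(int), "edge",)
E
```

```text
s3 profile cols6-8: [  0   0   0   0   1  48  69  17  13  97  78 109  88  63  62  62  62  63
  57 101 150  65  56  60  60  64  33   0   0   0] edge
s5 profile cols6-8: [ 0  0  0  0  0 43 70 18  3 32 32 51 63 60 60 60 61 58 54 61 60 64 60 63
 64 66 35  0  0  0] edge
s6 profile cols6-8: [ 0  0  0  0  0  5 42 36 38 38 27 17 11 30 47 47 52 64 64 63 78 73 64 63
 63 67 34  0  0  0] edge
s7 profile cols6-8: [ 0  0  0  0  0 48 68 61 37 41 49 37 19 25 46 61 62 61 64 64 72 77 72 63
 64 67 35  0  0  0] edge
```

Request:
{"fn": "drive_tool", "kwargs": {
  "plan": [
    [0,-0.5,0,0,0,0,3.5],
    [0,-2,0,0,0,0,4.5],
    [0,-4,0,0,0,0,4.5],
    [0,-6,0,0,0,0,4.5],
    [0,-6,0,0,0,0,4.5]
  ]
}}

```text
time_s: 11.65
eef_pos: [0.4573, 0.0451, 0.3365]
tcp_rot: [-0.656, 0.26, -0.263, 0.657]
force: [0.2, -0.1, -0.4]
width: 0.0444
```

```bash
python3 - <<'E'
from h import *
st()
cv2.imwrite("pics/s8.png",bot.capture("side"));cv2.imwrite("pics/w8.png",bot.capture("wrist"))
for n in("s3","s8"):
    a=cv2.imread(f"pics/{n}.png").astype(float)[195:232,258:282]
    o=np.clip((a[...,2]-a[...,0])-15,0,None); print(n,(o>20).sum(1))
a=np.hstack([cv2.resize(cv2.imread(f"pics/{n}.png")[195:235,250:290],None,fx=9,fy=9,interpolation=cv2.INTER_CUBIC) for n in("s3","s8")])
cv2.imwrite("pics/sd8.png",a)
E
```

```text
t 11.65 p [0.4573 0.0451 0.3365] yaw 0.8131 y [ 0.006 -0.001 -1.   ] F [ 0.2  -0.12 -0.38] M [-0.008 -0.175  0.01 ] w 0.0444 q [-0.145  0.156  1.845  0.     1.135 -0.958]
s3 [ 0  0  0  0  0  2  3  3  3  2  2  3  4  5  7  8  9 11 11 11 11 12 13 12
 11  9  7  6  7  8  7  4  0  0  0  0  0]
s8 [ 0  0  0  0  0  2  3  3  3  2  2  3  5  3  3  4  4  3  3  6  9 10 12 12
 12 11  9  6  6  8  7  4  0  0  0  0  0]
```

View pics/sd8.png

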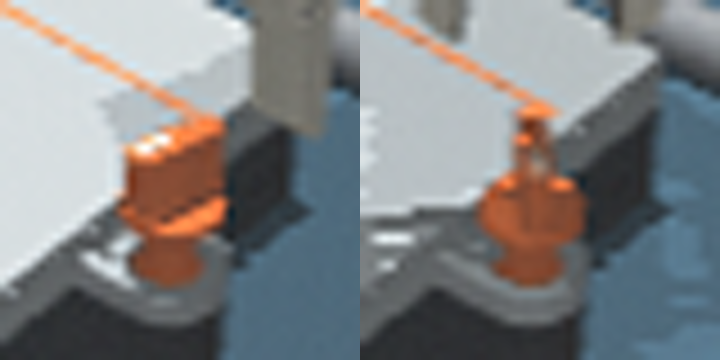

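View pics/w8.png

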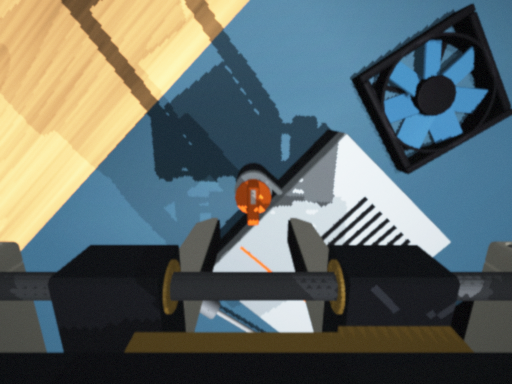

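Request:
{"fn": "drive_tool", "kwargs": {
  "plan": [
    [0,1.5,0,0,0,0,3.5],
    [0,3,0,0,0,0,3.0],
    [0,4.5,0,0,0,0,3.0],
    [0,6,0,0,0,0,3.0],
    [0,6.5,0,0,0,0,3.0]
  ]
}}

```text
time_s: 12.25
eef_pos: [0.4552, 0.0453, 0.2665]
tcp_rot: [0.657, -0.263, 0.26, -0.657]
force: [-0.9, -0.6, 0.2]
width: 0.0298
```

Request:
{"fn": "drive_tool", "kwargs": {
  "plan": [
    [0,0,0,0,0,0,2.0],
    [0,0,0,0,0,0,1.2],
    [0,0,0,0,0,0,0.6],
    [0,0,0,0,0,0,0.6],
    [0,0,0,0,0,0,0.6]
  ],
  "squeeze": 10
}}

```text
time_s: 12.75
eef_pos: [0.4565, 0.0451, 0.2694]
tcp_rot: [-0.657, 0.261, -0.262, 0.657]
force: [-0.0, -1.1, 1.3]
width: 0.0099
```

```bash
python3 - <<'E'
from h import *
st()
E
```

```text
t 12.75 p [0.4565 0.0451 0.2694] yaw 0.8131 y [ 0.001 -0.    -1.   ] F [-0.05 -1.06  1.27] M [-0.152 -0.108  0.049] w 0.0099 q [-0.145  0.241  1.93  -0.     0.969 -0.958]
```

Gripped at turn ≈ −0.74. Forward 0.7 rad per call with 0.9 mm descent.

Request:
{"fn": "drive_tool", "kwargs": {
  "plan": [
    [0,0.018,0,0,0.14,0,0.6],
    [0,0.036,0,0,0.28,0,0.6],
    [0,0.054,0,0,0.42,0,0.6],
    [0,0.072,0,0,0.56,0,0.6],
    [0,0.09,0,0,0.7,0,0.6]
  ]
}}

```text
time_s: 13.25
eef_pos: [0.4566, 0.0451, 0.2684]
tcp_rot: [-0.526, 0.472, -0.473, 0.526]
force: [1.2, -1.1, 0.4]
width: 0.0097
```

```bash
python3 - <<'E'
from h import *
st()
E
```

```text
t 13.25 p [0.4566 0.0451 0.2684] yaw 0.1073 y [ 0.001 -0.    -1.   ] F [ 1.15 -1.1   0.37] M [-0.166 -0.039  0.012] w 0.0097 q [-0.145  0.243  1.931 -0.     0.966 -0.253]
```

Request:
{"fn": "drive_tool", "kwargs": {
  "plan": [
    [0,0.018,0,0,0.14,0,0.6],
    [0,0.036,0,0,0.28,0,0.6],
    [0,0.054,0,0,0.42,0,0.6],
    [0,0.072,0,0,0.56,0,0.6],
    [0,0.09,0,0,0.7,0,0.6]
  ]
}}

```text
time_s: 13.75
eef_pos: [0.4566, 0.0451, 0.2676]
tcp_rot: [0.332, -0.624, 0.625, -0.333]
force: [0.2, -1.1, 1.5]
width: 0.01
```

Request:
{"fn": "drive_tool", "kwargs": {
  "plan": [
    [0,0.018,0,0,0.14,0,0.6],
    [0,0.036,0,0,0.28,0,0.6],
    [0,0.054,0,0,0.42,0,0.6],
    [0,0.072,0,0,0.56,0,0.6],
    [0,0.09,0,0,0.7,0,0.6]
  ]
}}

```text
time_s: 14.25
eef_pos: [0.4567, 0.045, 0.2667]
tcp_rot: [0.097, -0.7, 0.701, -0.099]
force: [-0.0, -1.6, 0.2]
width: 0.01
```

Request:
{"fn": "drive_tool", "kwargs": {
  "plan": [
    [0,0.018,0,0,0.14,0,0.6],
    [0,0.036,0,0,0.28,0,0.6],
    [0,0.054,0,0,0.42,0,0.6],
    [0,0.072,0,0,0.56,0,0.6],
    [0,0.09,0,0,0.7,0,0.6]
  ]
}}

```text
time_s: 14.75
eef_pos: [0.4567, 0.045, 0.2658]
tcp_rot: [-0.149, -0.691, 0.692, 0.147]
force: [0.6, -2.1, 0.1]
width: 0.01
```

```bash
python3 - <<'E'
from h import *
st()
E
```

```text
t 14.75 p [0.4567 0.045  0.2658] yaw -1.9926 y [ 0.001 -0.001 -1.   ] F [ 0.59 -2.13  0.09] M [-0.251  0.074 -0.028] w 0.01 q [-1.460e-01  2.470e-01  1.934e+00 -1.000e-03  9.590e-01  1.847e+00]
```

Request:
{"fn": "drive_tool", "kwargs": {
  "plan": [
    [0,0.018,0,0,0.14,0,0.6],
    [0,0.036,0,0,0.28,0,0.6],
    [0,0.054,0,0,0.42,0,0.6],
    [0,0.072,0,0,0.56,0,0.6],
    [0,0.09,0,0,0.7,0,0.6]
  ]
}}

```text
time_s: 15.25
eef_pos: [0.4566, 0.0449, 0.2649]
tcp_rot: [0.377, 0.599, -0.599, -0.376]
force: [-0.4, -2.3, 0.7]
width: 0.0098
```

Request:
{"fn": "drive_tool", "kwargs": {
  "plan": [
    [0,0,0,0,0,0,1.8],
    [0,0,0,0,0,0,2.5],
    [0,0,0,0,0,0,3.5],
    [0,-1.5,0,0,0,0,4.0],
    [0,-4.5,0,0,0,0,4.0]
  ]
}}

```text
time_s: 15.75
eef_pos: [0.4554, 0.0453, 0.308]
tcp_rot: [-0.372, -0.599, 0.601, 0.376]
force: [0.6, 0.5, 0.3]
width: 0.0393
```

```bash
python3 - <<'E'
from h import *
st()
cv2.imwrite("pics/s9.png",bot.capture("side"));s=bot.observe();cv2.imwrite("pics/w9.png",bot.capture("wrist"))
a=np.hstack([cv2.resize(cv2.imread(f"pics/{n}.png")[195:235,250:290],None,fx=9,fy=9,interpolation=cv2.INTER_CUBIC) for n in("s8","s9")])
b=cv2.resize(cv2.imread("pics/w9.png")[170:250,200:320],None,fx=6,fy=6,interpolation=cv2.INTER_CUBIC)
cv2.imwrite("pics/sd9.png",a);cv2.imwrite("pics/wd9.png",b)
E
```

```text
t 15.75 p [0.4554 0.0453 0.308 ] yaw -2.685 y [-0.005  0.001 -1.   ] F [0.65 0.47 0.33] M [ 0.11  -0.018  0.053] w 0.0393 q [-0.145  0.19   1.884  0.     1.074  2.54 ]
```

View pics/sd9.png

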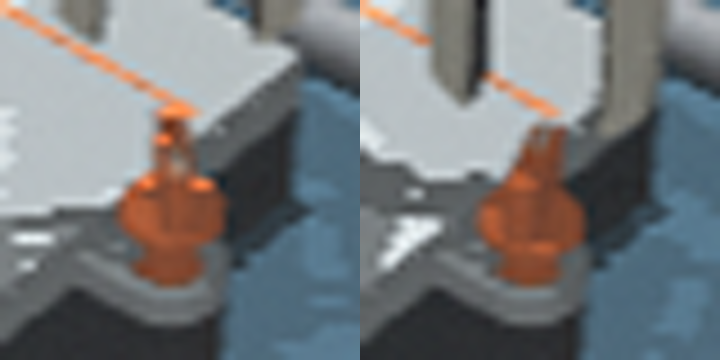

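View pics/wd9.png

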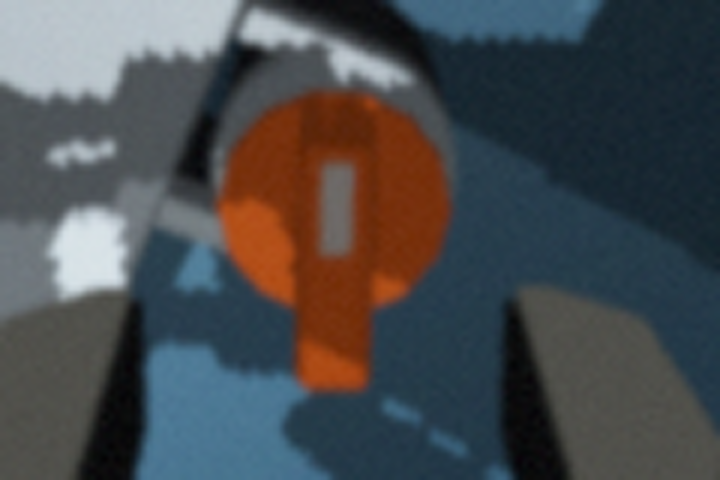

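Request:
{"fn": "drive_tool", "kwargs": {
  "plan": [
    [0,0,0,0,-0.14,0,3.5],
    [0,0,0,0,-0.28,0,3.5],
    [0,0,0,0,-0.42,0,3.5],
    [0,0,0,0,-0.56,0,3.5],
    [0,0,0,0,-0.7,0,3.5]
  ]
}}

```text
time_s: 16.35
eef_pos: [0.4561, 0.0453, 0.3087]
tcp_rot: [0.143, 0.692, -0.692, -0.144]
force: [0.2, 0.0, 0.3]
width: 0.035
```

Request:
{"fn": "drive_tool", "kwargs": {
  "plan": [
    [0,0,0,0,-0.14,0,3.5],
    [0,0,0,0,-0.28,0,3.5],
    [0,0,0,0,-0.42,0,3.5],
    [0,0,0,0,-0.56,0,3.5],
    [0,0,0,0,-0.7,0,3.5]
  ]
}}

```text
time_s: 16.85
eef_pos: [0.4561, 0.0453, 0.3087]
tcp_rot: [-0.103, 0.7, -0.7, 0.102]
force: [0.4, 0.1, -0.8]
width: 0.0349
```

Request:
{"fn": "drive_tool", "kwargs": {
  "plan": [
    [0,0,0,0,-0.14,0,3.5],
    [0,0,0,0,-0.28,0,3.5],
    [0,0,0,0,-0.42,0,3.5],
    [0,0,0,0,-0.56,0,3.5],
    [0,0,0,0,-0.7,0,3.5]
  ]
}}

```text
time_s: 17.35
eef_pos: [0.4561, 0.0453, 0.3087]
tcp_rot: [-0.336, 0.622, -0.622, 0.336]
force: [0.2, 0.3, 0.1]
width: 0.0349
```

Request:
{"fn": "drive_tool", "kwargs": {
  "plan": [
    [0,0,0,0,-0.14,0,3.5],
    [0,0,0,0,-0.28,0,3.5],
    [0,0,0,0,-0.42,0,3.5],
    [0,0,0,0,-0.56,0,3.5],
    [0,0,0,0,-0.7,0,3.5]
  ]
}}

```text
time_s: 17.85
eef_pos: [0.4561, 0.0453, 0.3087]
tcp_rot: [0.529, -0.469, 0.469, -0.529]
force: [-0.2, 0.6, 0.7]
width: 0.035
```

Request:
{"fn": "drive_tool", "kwargs": {
  "plan": [
    [0,0,0,0,-0.14,0,3.5],
    [0,0,0,0,-0.28,0,3.5],
    [0,0,0,0,-0.34,0,3.5],
    [0,0,0,0,-0.34,0,3.5],
    [0,0,0,0,-0.34,0,3.5]
  ]
}}

```text
time_s: 18.35
eef_pos: [0.4562, 0.0452, 0.309]
tcp_rot: [0.599, -0.375, 0.375, -0.599]
force: [-0.8, 0.6, 0.4]
width: 0.0348
```

```bash
python3 - <<'E'
from h import *
st()
s=bot.observe();cv2.imwrite("pics/w10.png",bot.capture("wrist"))
print(projn("wrist",[[.4567,.045,.100]],s["eef_pos"],s["tcp_rot"]))
b=cv2.resize(cv2.imread("pics/w10.png")[170:250,200:320],None,fx=6,fy=6,interpolation=cv2.INTER_CUBIC)
cv2.imwrite("pics/wd10.png",b)
E
```

```text
t 18.35 p [0.4562 0.0452 0.309 ] yaw 0.452 y [-0.001  0.    -1.   ] F [-0.82  0.57  0.38] M [-0.026 -0.136 -0.016] w 0.0348 q [-0.145  0.188  1.882  0.     1.072 -0.597]
[[254.64872757 218.4070977 ]]
```

View pics/wd10.png

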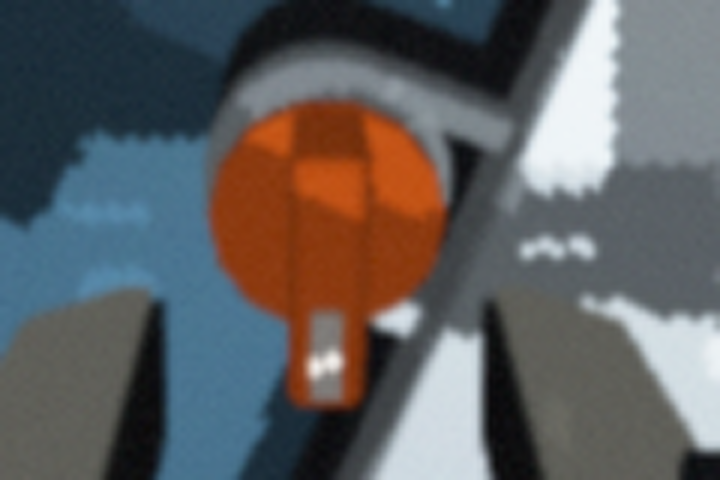

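Request:
{"fn": "drive_tool", "kwargs": {
  "plan": [
    [0,1,0,0,0,0,3.0],
    [0,2,0,0,0,0,3.0],
    [0,3,0,0,0,0,3.0],
    [0,4,0,0,0,0,3.0],
    [0,4.4,0,0,0,0,3.0]
  ]
}}

```text
time_s: 18.9
eef_pos: [0.4558, 0.0452, 0.2638]
tcp_rot: [0.6, -0.376, 0.374, -0.599]
force: [-0.9, 0.3, -0.1]
width: 0.0298
```

Request:
{"fn": "drive_tool", "kwargs": {
  "plan": [
    [0,0,0,0,0,0,2.0],
    [0,0,0,0,0,0,1.2],
    [0,0,0,0,0,0,0.6],
    [0,0,0,0,0,0,0.6],
    [0,0,0,0,0,0,0.6]
  ],
  "squeeze": 12
}}

```text
time_s: 19.4
eef_pos: [0.4566, 0.0452, 0.2657]
tcp_rot: [-0.599, 0.375, -0.375, 0.6]
force: [0.7, 0.3, 0.5]
width: 0.0098
```

```bash
python3 - <<'E'
from h import *
st()
E
```

```text
t 19.4 p [0.4566 0.0452 0.2657] yaw 0.453 y [ 0.001 -0.    -1.   ] F [0.73 0.34 0.54] M [-0.041 -0.14  -0.   ] w 0.0098 q [-0.145  0.247  1.934 -0.     0.959 -0.598]
```

Request:
{"fn": "drive_tool", "kwargs": {
  "plan": [
    [0,0.018,0,0,0.14,0,0.6],
    [0,0.036,0,0,0.28,0,0.6],
    [0,0.054,0,0,0.42,0,0.6],
    [0,0.072,0,0,0.56,0,0.6],
    [0,0.09,0,0,0.7,0,0.6]
  ]
}}

```text
time_s: 19.9
eef_pos: [0.4566, 0.0452, 0.2649]
tcp_rot: [0.433, -0.559, 0.559, -0.433]
force: [0.4, 0.1, 0.1]
width: 0.0102
```

Request:
{"fn": "drive_tool", "kwargs": {
  "plan": [
    [0,0.018,0,0,0.14,0,0.6],
    [0,0.036,0,0,0.28,0,0.6],
    [0,0.054,0,0,0.42,0,0.6],
    [0,0.072,0,0,0.56,0,0.6],
    [0,0.09,0,0,0.7,0,0.6]
  ]
}}

```text
time_s: 20.4
eef_pos: [0.4567, 0.0451, 0.264]
tcp_rot: [0.215, -0.673, 0.674, -0.216]
force: [1.3, -0.6, -0.1]
width: 0.0097
```

Request:
{"fn": "drive_tool", "kwargs": {
  "plan": [
    [0,0.018,0,0,0.14,0,0.6],
    [0,0.036,0,0,0.28,0,0.6],
    [0,0.054,0,0,0.42,0,0.6],
    [0,0.072,0,0,0.56,0,0.6],
    [0,0.09,0,0,0.7,0,0.6]
  ]
}}

```text
time_s: 20.9
eef_pos: [0.4568, 0.045, 0.2631]
tcp_rot: [-0.03, -0.706, 0.707, 0.028]
force: [1.5, -1.2, 0.5]
width: 0.0096
```

Request:
{"fn": "drive_tool", "kwargs": {
  "plan": [
    [0,0.018,0,0,0.14,0,0.6],
    [0,0.036,0,0,0.28,0,0.6],
    [0,0.054,0,0,0.42,0,0.6],
    [0,0.072,0,0,0.56,0,0.6],
    [0,0.09,0,0,0.7,0,0.6]
  ]
}}

```text
time_s: 21.4
eef_pos: [0.4567, 0.0449, 0.2622]
tcp_rot: [-0.27, -0.654, 0.654, 0.269]
force: [0.3, -1.9, 0.7]
width: 0.0099
```

```bash
python3 - <<'E'
from h import *
st()
cv2.imwrite("pics/s11.png",bot.capture("side"));cv2.imwrite("pics/w11.png",bot.capture("wrist"));cv2.imwrite("pics/c11.png",bot.capture("scene"))
a=np.hstack([cv2.resize(cv2.imread(f"pics/{n}.png")[190:240,250:290],None,fx=9,fy=9,interpolation=cv2.INTER_CUBIC) for n in("s8","s11")])
cv2.imwrite("pics/sd11.png",a)
E
```

```text
t 21.4 p [0.4567 0.0449 0.2622] yaw -2.3526 y [ 0.001 -0.001 -1.   ] F [ 0.33 -1.89  0.72] M [-0.208 -0.042  0.01 ] w 0.0099 q [-1.460e-01  2.520e-01  1.938e+00 -1.000e-03  9.500e-01  2.207e+00]
```

View pics/sd11.png

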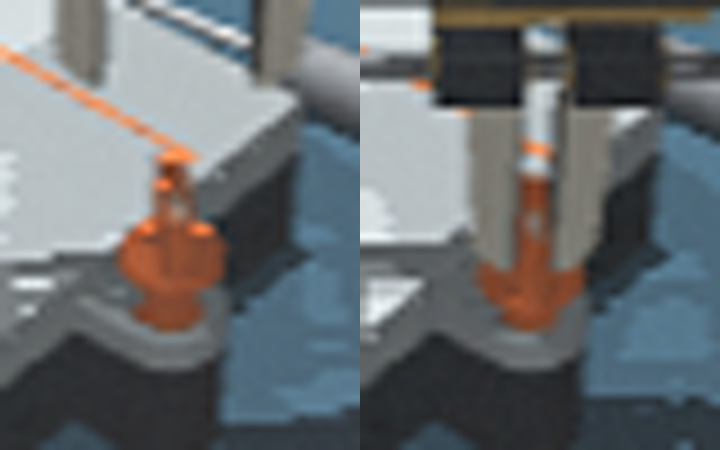

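View pics/s11.png

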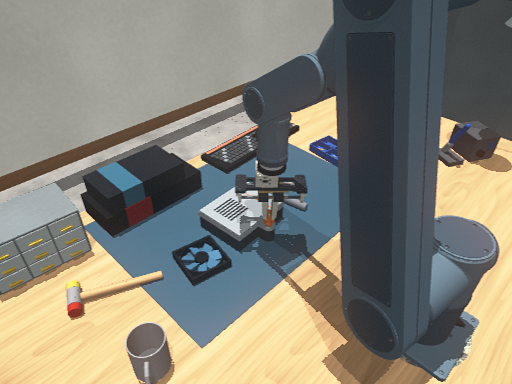

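View pics/w11.png

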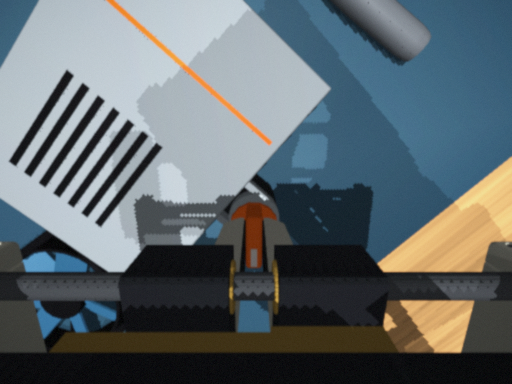

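```bash
python3 - <<'E'
from h import *
st(); print(bot.hand_in())
E
```

```text
t 21.55 p [0.4567 0.0449 0.2621] yaw -2.344 y [ 0.001 -0.001 -1.   ] F [ 1.63 -3.61  1.45] M [-0.36  -0.194 -0.   ] w 0.0097 q [-1.460e-01  2.520e-01  1.938e+00 -1.000e-03  9.500e-01  2.199e+00]
the job is handed in; nothing more can be done
None
```

The lid is shut, and the thumbscrew has dropped into its thread and been turned one full turn forward. I handed the job in at 21.55 s with the fingers still gripping the paddle; no verdict is reported.

- **Lid:** I pushed it down slowly with the closed fingertips. It came to rest with its top at about 66 mm, the shut height, and the push force rose to 15.6 N without further movement.
- **Drop:** I turned the screw backward from about +0.23 rad to about −0.74 rad and let go. The side view showed it roughly 3 mm lower than where it had rested on the boss's thread. I estimate it passed the drop point slightly, by about 0.1 rad.
- **One turn forward:** I turned it clockwise with one half-turn regrip, to about 5.56 rad, where one full turn from the drop works out to about 5.66. The flange sat about 7–8 mm lower than after the drop.
- **Grip:** The fingers hold the paddle at 9.7 mm opening with 12 N commanded.
- **Other objects:** The final side view shows the fan, mallet and jug where they were. The screwdriver and tray also look unmoved, though the arm partly hides that area. I did not measure any of them.

The only oddity was at hand-in: a sideways wrist force of about 3.6 N and a yaw drift of about 0.01 rad. The turn and height figures come from the tool pose and the camera images, since I had no direct reading of the screw.

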